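# Check the hinges of the mould cases and reject the stiff one

## Task

One of these three hinged mould cases has a stiff hinge. Swing each lid up just past upright and let go: a free lid falls back onto its stop by itself, the stiff one stays where you leave it. Leave the free cases standing open in their places, set the stiff case down flat in the steel tray without dropping it (its lid may be open or shut), and leave the pan, brush and can alone.

Things in the scene. Friction and masses are not known exactly. Their poses are not given: they have to be found in the camera images.
- case_a: Bottom half of a hinged mould case: open-topped terracotta-coloured resin box, 130 long (its x) x 58 wide (its y) x 40 high, walls 8 thick, 0.65 kg. Origin: centre of its underside. Its x axis points along its length to the hinge end, the end away from the robot; z up. The three cases look alike; one has a stiff hinge.
- lid_a (a joint): Lid angle of case_a, rad: 0 shut, growing as its end nearest the robot goes up and over; 1.57 upright, 2.5 on its stop. Plate 130 x 58 x 10, 0.14 kg. A free lid needs about 1 N at the handle, falls shut if let go below 1.2, back to its stop past 1.65; the stiff one needs about 2.5 N and stays at any angle.
- grip_a (a point): Centre of the lid knob of case_a: a wooden ball 28 across on a stem 14 thick, 25 from the lid's free end, its centre 26 above the lid's face. With the lid shut it is 105 from the hinge line towards the robot and 36 above it, and goes round the hinge with the lid. Pinched across the case (along its y), the ball pivots between the fingers as the lid turns.
- hinge_a (a point): Middle of the hinge line of case_a: at the far end of the box (x = +65 from the case's origin), at its top edge, 40 above its underside; the hinge runs along the case's y axis.
- case_b: Bottom half of a hinged mould case: open-topped terracotta-coloured resin box, 130 long (its x) x 58 wide (its y) x 40 high, walls 8 thick, 0.65 kg. Origin: centre of its underside. Its x axis points along its length to the hinge end, the end away from the robot; z up. The three cases look alike; one has a stiff hinge.
- lid_b (a joint): Lid angle of case_b, rad: 0 shut, growing as its end nearest the robot goes up and over; 1.57 upright, 2.5 on its stop. Plate 130 x 58 x 10, 0.14 kg. A free lid needs about 1 N at the handle, falls shut if let go below 1.2, back to its stop past 1.65; the stiff one needs about 2.5 N and stays at any angle.
- grip_b (a point): Centre of the lid knob of case_b: a wooden ball 28 across on a stem 14 thick, 25 from the lid's free end, its centre 26 above the lid's face. With the lid shut it is 105 from the hinge line towards the robot and 36 above it, and goes round the hinge with the lid. Pinched across the case (along its y), the ball pivots between the fingers as the lid turns.
- hinge_b (a point): Middle of the hinge line of case_b: at the far end of the box (x = +65 from the case's origin), at its top edge, 40 above its underside; the hinge runs along the case's y axis.
- case_c: Bottom half of a hinged mould case: open-topped terracotta-coloured resin box, 130 long (its x) x 58 wide (its y) x 40 high, walls 8 thick, 0.65 kg. Origin: centre of its underside. Its x axis points along its length to the hinge end, the end away from the robot; z up. The three cases look alike; one has a stiff hinge.
- lid_c (a joint): Lid angle of case_c, rad: 0 shut, growing as its end nearest the robot goes up and over; 1.57 upright, 2.5 on its stop. Plate 130 x 58 x 10, 0.14 kg. A free lid needs about 1 N at the handle, falls shut if let go below 1.2, back to its stop past 1.65; the stiff one needs about 2.5 N and stays at any angle.
- grip_c (a point): Centre of the lid knob of case_c: a wooden ball 28 across on a stem 14 thick, 25 from the lid's free end, its centre 26 above the lid's face. With the lid shut it is 105 from the hinge line towards the robot and 36 above it, and goes round the hinge with the lid. Pinched across the case (along its y), the ball pivots between the fingers as the lid turns.
- hinge_c (a point): Middle of the hinge line of case_c: at the far end of the box (x = +65 from the case's origin), at its top edge, 40 above its underside; the hinge runs along the case's y axis.
- tray: Reject tray: low open stainless steel tray, fixed to the table, 210 (its x) x 170 (its y), walls 22 high and 4 thick, inner floor 4 above the table. Origin: centre of its underside. It stands at the far left or far right of the row of cases.
- pot: Bystander: aluminium pan, 144 across, 65 high, with a 60 wooden handle reaching to about 150 from its centre (towards its -x). Origin: centre of its underside. It stands at the other end of the row from the tray.
- brush: Bystander: wooden hand brush lying beyond the cases. Origin: centre of its underside.
- can: Bystander: upright steel can, 80 across, 110 high, beyond the cases. Origin: centre of its underside.
Mind the look-alikes: they are no part of the job. Leave any blue look-alike of the case_a alone.

How it is judged:
On the way:
1. the stiff case's lid has been swung up to upright while the case stands in its place (value of joint lid_b above 1.4 rad and distance of case_b from where it was at the start of the episode below 0.06 m), for 0.1 s.
At the end, for the whole second after the job is handed in: The stiff case lies flat (tilt under 0.06 rad) on the floor of the steel tray, inside its walls, at rest and released, lid at any angle; both free cases stand at rest (tilt under 0.1 rad) within 60 mm of where they started, their lids past 2.2 rad (value of joint each of lid_a, lid_c above 2.2 rad and distance of each of case_a, case_c from where it was at the start of the episode below 0.06 m and angle between each of case_a, case_c's own z axis and vertical below 0.1 rad and linear speed of each of case_a, case_c, case_b below 0.02 m/s and x of case_b in the frame of tray between -0.09 and 0.09 m and y of case_b in the frame of tray between -0.075 and 0.075 m and z of case_b in the frame of tray below 0.009 m and angle between case_b's own z axis and vertical below 0.06 rad); the robot touches nothing.
It fails at once if the pan is moved more than 30 mm (distance of pot from where it was at the start of the episode above 0.03 m).
It fails at once if the brush is moved more than 30 mm (distance of brush from where it was at the start of the episode above 0.03 m).
It fails at once if the can is moved more than 30 mm (distance of can from where it was at the start of the episode above 0.03 m).
It fails at once if the stiff case is dropped into the tray (it comes down on it faster than 0.6 m/s, as after a fall of over 20 mm) (linear speed of case_b above 0.6 m/s and z of case_b in the frame of tray below 0.03 m and x of case_b in the frame of tray between -0.1 and 0.1 m and y of case_b in the frame of tray between -0.085 and 0.085 m).
It fails at once if a free case is carried off (moved more than 100 mm) (distance of any of case_a, case_c from where it was at the start of the episode above 0.1 m).
It also fails if it takes over 72 s, if anything falls off the work surface, if the arm or the gripper's body presses on something with over 40 N, if the wrist force passes 120 N, or if a joint passes its speed limit or range.

## Robot

A 7-joint arm with a two-finger parallel gripper is mounted at the origin on the work surface. World frame = base frame: x ahead of the robot, y to its left, z up, the work surface at z = 0. Lengths are in m, angles in rad, forces in N, time in s.
With the tool pointing down it reaches from about 0.425 to 0.875 m from the base axis. Payload 4.7 kg.
Tool frame: the origin (TCP) lies on the mounting face of the last link; the fingertips stand 182 mm ahead of it and the grasp point (between the pads) lies 164 mm ahead of it; z points along the fingers, y is the line along which they close (so a half turn about z gives the same grasp; the last joint's range is limited). The gripper opens to 87 mm and grips with 3 to 60 N. Pads are 19 mm wide; open, the fingers measure 117 mm over their backs; the gripper's body (75 mm by 190 mm) begins 51 mm behind the grasp point.
Start: joints at [1.181, 0.321, -0.07, 1.45, 0.023, 1.371, -0.057], TCP at [0.255, -0.598, 0.405] pointing down, gripper open.
Joint ranges: [-2.86, 2.86], [-0.3, 2.09], [-1.38, 1.24], [0.06, 2.45], [-1.56, 4.7], [0.09, 2.05], [-2.69, 2.69]. Speed limits (rad/s): [2.57, 2.57, 3.14, 3.14, 3.14, 3.14, 3.14].

## Interface

Orientations are given as a unit quaternion [x, y, z, w].
In Python, from rig import sense, grab_frame, job_done gives the robot as it stands.
- The arm moves only by the tool move_arm, never from a script. Its argument "rows" is a list of rows, each a list of 5 numbers: the shift along the tool's x, y, z in cm, then the turn about the tool's z in rad, then the opening, from -1 (shut) to 1 (fully open), so that 0 is half open. In form: [[dx, dy, dz, turn, fingers], ...]. A call has 1 to 12 rows; each row is the pose to reach, as a shift and turn from the pose commanded when the call began, along the tool's axes at that moment; what a row does not reach only later rows make up. A row lasts 1/10 s, in which the tool goes at most 50 mm and 8.59 degrees, less where a joint would pass 70% of its speed; a pose out of reach is approached as far as the arm can. A call with a gripper value outside its range is refused whole. The fingers move at their own pace and stop on an object; "squeeze" is the grip in N (left out, the last holds). Time passes only in rows, so rows that repeat a pose let the fingers close. It gives the time, the measured TCP pose, the force, the opening and the grip force at its end, in the units of the state.
- sense(): the state, without advancing time (a new reading comes with each control period).
- grab_frame(name): name is "scene" or "side" or "wrist"; returns a dict with "image" (480x640x3 uint8, red, green, blue), "K" (3x3 intrinsics, pixels), "xyz" and "orientation" of the camera in the world. Camera axes: x right, y down, z forward; pixel columns grow to the right and rows downward; lengths in m; the calibration is good to about 2 mm. A picture is of the moment at which its call begins. There is no depth.
- job_done(): hands the job in; it is judged then, once.
The state is a dict: "time_s": time; "joint_pos": joint angles; "joint_velocities": joint speeds; "effort": joint torques, N m; "tool_pos": TCP position; "ee_rot": TCP orientation; "wrist_force": force on the tool from outside, world axes, zero at the start; "moment": the same for the moment, N m; "width": opening from 0.0 (shut) to 1.0 (fully open); "finger_force": force on a finger pad.
Only numpy, scipy, OpenCV 4.12 (cv2) and the standard library are available. Lean on these libraries where they do the work, as an engineer would, in place of code of your own. Each camera call takes 0.05 s, during which the arm holds its last target. There are 200 camera calls.

## Working session

There is one attempt and no reset: what is moved stays moved. The work goes in short steps, Python scripts to look and compute and a tool call to move; the robot and the scene stay as the last step left them, time stands still between calls to the robot, and variables do not carry over. Pictures are saved under pics/ and viewed, at most 10 in all, crops included, and the job is handed in when it is done.

Besides the shell and the picture viewer there is one more tool, called as name(argument=value, ...) on one line, values as JSON. move_arm: Moves the arm, as the interface text tells. Its arguments: {"type":"object","properties":{"rows":{"type":"array"},"squeeze":{"type":"number"}},"required":["rows"]}

```bash
mkdir -p pics; ls; cat > h.py <<'E'
import numpy as np, cv2
from scipy.spatial.transform import Rotation as R
from rig import sense, grab_frame, job_done
def save(f,n): cv2.imwrite('pics/'+n,f['image'][:,:,::-1])
def ray(f,u,v):
    d=np.linalg.inv(f['K'])@np.array([u,v,1.]); return np.array(f['xyz']),R.from_quat(f['orientation']).as_matrix()@d
def onz(f,u,v,z):
    o,d=ray(f,u,v); return o+d*(z-o[2])/d[2]
def proj(f,p):
    c=np.array(f['K'])@(R.from_quat(f['orientation']).as_matrix().T@(np.array(p)-f['xyz'])); return c[:2]/c[2]
E
python3 - <<'E'
from h import *
import pickle
s=sense();print({k:np.round(v,3) for k,v in s.items()})
a=grab_frame('scene');b=grab_frame('side');pickle.dump((a,b),open('f0.pkl','wb'))
for f in(a,b): print(f['xyz'],R.from_quat(f['orientation']).as_matrix().round(2).tolist(),f['K'][0][0])
save(a,'scene0.png');save(b,'side0.png')
E
```

```text
pics
{'time_s': np.float64(0.0), 'joint_pos': array([ 1.181,  0.322, -0.07 ,  1.452,  0.023,  1.371, -0.057]), 'joint_velocities': array([ 0.001, -0.   , -0.003, -0.   , -0.002, -0.   , -0.001]), 'effort': array([-0.0000e+00, -4.9129e+01, -4.0400e-01, -3.1253e+01, -6.4000e-02,
        4.4000e-02,  0.0000e+00]), 'tool_pos': array([ 0.255, -0.598,  0.404]), 'ee_rot': array([ 0.98 ,  0.201, -0.   , -0.001]), 'wrist_force': array([0.429, 0.327, 0.858]), 'moment': array([-0.013, -0.023, -0.008]), 'finger_force': np.float64(0.0), 'width': np.float64(1.003)}
[ 1.09643954 -0.66982204  0.86401654] [[0.75, 0.44, -0.49], [0.66, -0.51, 0.56], [0.0, -0.74, -0.67]] 579.3641760779008
[0.07410544 0.79499832 0.60892262] [[-0.87, -0.26, 0.42], [-0.5, 0.43, -0.75], [0.02, -0.86, -0.51]] 441.867097527804
```

View pics/scene0.png

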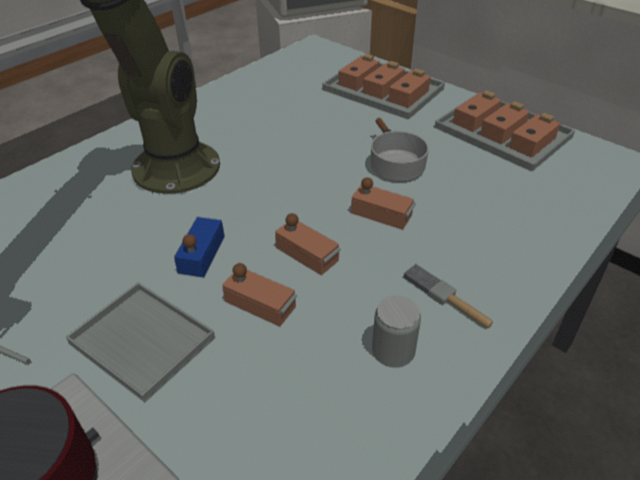

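View pics/side0.png

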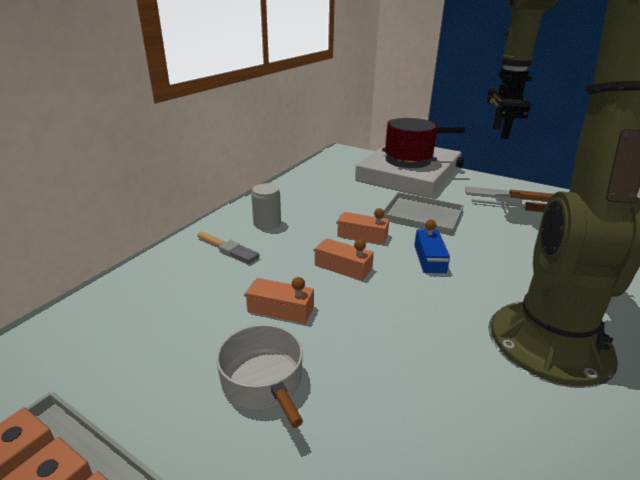

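The scene view shows three terracotta cases with knobs at (239,271), (292,220) and (367,184). It also shows the blue look-alike (200,245), the tray (140,338), the pan (398,155), the brush (445,295) and the can (395,330). Terracotta blocks without knobs sit in the back trays at (383,80) and (505,122). The three cases in the row fit the description because they have a ball knob and lid.

```bash
python3 - <<'E'
from h import *
import pickle
a,b=pickle.load(open('f0.pkl','rb'))
A=cv2.resize(a['image'][165:335,210:430],None,fx=3.6,fy=3.4,interpolation=cv2.INTER_CUBIC)
cv2.imwrite('pics/crop.png',A[:,:,::-1])
ka=[(239,271),(292,220),(367,184)];kb=[(379,214),(360,245),(298,284)]
def knob(f,c):
    im=f['image'];h=cv2.cvtColor(im,cv2.COLOR_RGB2HSV)
    m=((h[...,0]<15)&(h[...,1]>110)&(h[...,2]<140)&(h[...,2]>25)).astype(np.uint8)
    w=np.zeros_like(m);cv2.circle(w,c,11,1,-1);ys,xs=np.nonzero(m*w)
    return np.array([(xs.min()+xs.max())/2,ys.min()+(xs.max()-xs.min())/2]),xs.max()-xs.min(),len(xs)
for p,q in zip(ka,kb):
    (u,wu,n),(v,wv,n2)=knob(a,p),knob(b,q)
    o1,d1=ray(a,*u);o2,d2=ray(b,*v)
    d1/=np.linalg.norm(d1);d2/=np.linalg.norm(d2)
    t=np.linalg.lstsq(np.c_[d1,-d2],o2-o1,rcond=None)[0]
    P,Q=o1+t[0]*d1,o2+t[1]*d2
    print(u,wu,n,v,wv,n2,((P+Q)/2).round(4),np.linalg.norm(P-Q).round(4))
# orange blobs
for f in(a,b):
    h=cv2.cvtColor(f['image'],cv2.COLOR_RGB2HSV)
    m=((h[...,0]<14)&(h[...,1]>110)&(h[...,2]>=100)).astype(np.uint8)
    for c in cv2.findContours(m,0,2)[0]:
        if cv2.contourArea(c)>600: print(cv2.approxPolyDP(cv2.convexHull(c),2,True)[:,0].tolist())
for c in [(139,285),(68,338),(147,396),(214,333)]: print('tray',onz(a,*c,.022).round(3))
for n,(u,v),z in [('pan',(399,150),.065),('panhandle',(380,123),.05),('can',(398,312),.11),('brush1',(408,270),.02),('brush2',(488,322),.02)]: print(n,onz(a,u,v,z).round(3))
E
```

```text
[240. 273.] 18 177 [380. 214.] 10 93 [ 0.4582 -0.1954  0.0687] 0.0052
[292.5 222.5] 17 137 [361. 243.] 18 190 [ 0.4345 -0.0258  0.0729] 0.0069
[367. 187.] 18 140 [298. 285.] 14 132 [0.4749 0.1804 0.0667] 0.0005
[[224, 284], [231, 277], [248, 271], [293, 292], [279, 309]]
[[276, 232], [282, 227], [299, 223], [337, 245], [320, 258]]
[[412, 201], [403, 213], [353, 196], [357, 191], [372, 187]]
[[86, 461], [67, 479], [1, 479], [58, 437]]
[[25, 408], [49, 429], [0, 465], [0, 423]]
[[247, 291], [257, 278], [311, 288], [305, 322], [248, 311]]
[[315, 249], [325, 239], [370, 251], [372, 254], [361, 279], [317, 265]]
[[340, 217], [345, 212], [388, 219], [383, 243], [357, 243], [338, 235]]
tray [ 0.297 -0.321  0.022]
tray [ 0.31  -0.484  0.022]
tray [ 0.518 -0.462  0.022]
tray [ 0.501 -0.302  0.022]
pan [0.441 0.352 0.065]
panhandle [0.314 0.443 0.05 ]
can [ 0.765 -0.106  0.11 ]
brush1 [0.675 0.066 0.02 ]
brush2 [0.866 0.052 0.02 ]
```

View pics/crop.png

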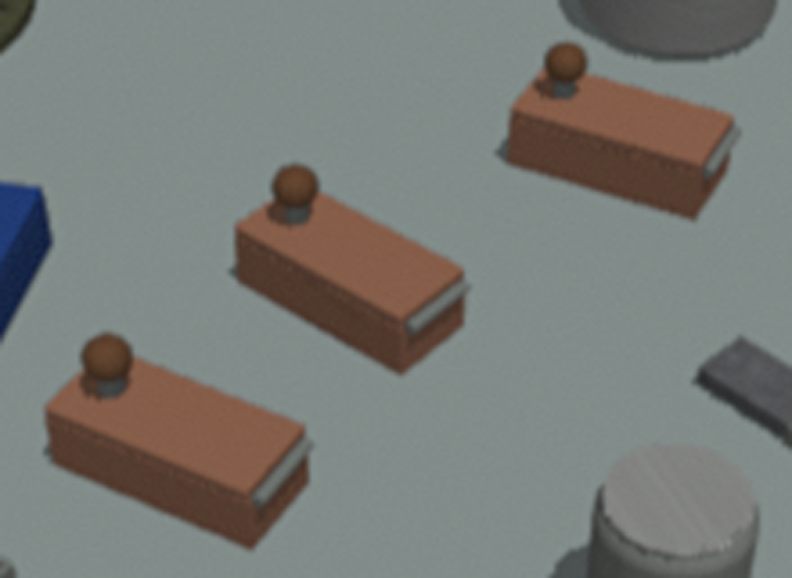

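The crop confirms three terracotta knobbed cases with grey hinge strips at their far ends. The blue one is a look-alike to leave alone.

```bash
python3 - <<'E'
from h import *
import pickle
a,b=pickle.load(open('f0.pkl','rb'))
px=lambda c:(c[0]/3.6+210,c[1]/3.4+165)
C=[[(107,357),(47,410),(250,495),(306,430)],[(295,186),(237,230),(405,318),(463,270)],[(566,63),(514,115),(697,165),(733,120)]]
for k,n,l,r in C:
    K=onz(a,*px(k),.076);N,L,Rr=[onz(a,*px(c),.05) for c in(n,l,r)]
    ax=L-N;th=np.arctan2(ax[1],ax[0]);w=Rr-L;u=np.array([np.cos(th),np.sin(th),0])
    mid=(L+Rr)/2
    print('knob',K.round(4),'len',np.linalg.norm(ax).round(4),'wid',np.linalg.norm(w).round(4),'yaw',th.round(3),'yaw_w',(np.arctan2(w[1],w[0])-np.pi/2).round(3),'yaw_kh',np.arctan2(*(mid-K)[[1,0]]).round(3),'hinge',mid.round(4),'k->h',np.linalg.norm((mid-K)[:2]).round(4))
s=sense();print(R.from_quat(s['ee_rot']).as_matrix().round(3).tolist())
E
```

```text
knob [ 0.4604 -0.1939  0.076 ] len 0.1282 wid 0.0544 yaw 0.206 yaw_w 0.205 yaw_kh 0.178 hinge [ 0.5664 -0.1748  0.05  ] k->h 0.1076
knob [ 0.4335 -0.0215  0.076 ] len 0.1262 wid 0.0532 yaw 0.048 yaw_w 0.047 yaw_kh 0.011 hinge [ 0.5398 -0.0203  0.05  ] k->h 0.1063
knob [0.4748 0.1811 0.076 ] len 0.1213 wid 0.0537 yaw 0.275 yaw_w 0.189 yaw_kh 0.203 hinge [0.5768 0.202  0.05  ] k->h 0.1041
[[0.92, 0.393, -0.001], [0.393, -0.92, 0.002], [-0.0, -0.002, -1.0]]
```

move_arm(rows=[[34.7,-29.1,9.5,0.22,1],[34.7,-29.1,9.5,0.22,1],[34.7,-29.1,9.5,0.22,1],[34.7,-29.1,9.5,0.22,1],[34.7,-29.1,9.5,0.22,1],[34.7,-29.1,9.5,0.22,1],[34.7,-29.1,9.5,0.22,1],[34.7,-29.1,9.5,0.22,1],[34.7,-29.1,9.5,0.22,1],[34.7,-29.1,9.5,0.22,1],[34.7,-29.1,9.5,0.22,1],[34.7,-29.1,9.5,0.22,1]], squeeze=15)

```text
time_s: 1.3
tool_pos: [0.4596, -0.1951, 0.3097]
ee_rot: [0.996, 0.091, -0.0, 0.0]
wrist_force: [-0.6, -0.0, -0.3]
width: 1.0
finger_force: 0.0
```

```bash
cat >> h.py <<'E'
def wk(name,K):
    f=grab_frame('wrist');save(f,name);s=sense();T=R.from_quat(s['ee_rot']).as_matrix()
    print('tcp',s['tool_pos'].round(4),'yaw',np.arctan2(T[1,0],T[0,0]).round(4),'t',s['time_s'])
    print('knob pred px',proj(f,K).round(1))
    h=cv2.cvtColor(f['image'],cv2.COLOR_RGB2HSV)
    m=((h[...,0]<15)&(h[...,1]>110)&(h[...,2]<140)&(h[...,2]>25)).astype(np.uint8)
    for c in cv2.findContours(cv2.morphologyEx(m,2,np.ones((5,5))),0,2)[0]:
        if cv2.contourArea(c)>150:
            (u,v),r=cv2.minEnclosingCircle(c);print('brown',round(u),round(v),round(r),cv2.contourArea(c),onz(f,u,v,K[2]).round(4))
    return f
E
python3 - <<'E'
from h import *
wk('w1.png',[.4604,-.1939,.076])
E
```

```text
tcp [ 0.4594 -0.1957  0.3098] yaw 0.1811 t 1.35
knob pred px [315.2 259.4]
brown 311 271 38 1006.0 [ 0.4522 -0.1926  0.076 ]
brown 49 250 32 1263.5 [ 0.4356 -0.0266  0.076 ]
brown 114 186 84 3579.5 [ 0.4841 -0.0657  0.076 ]
```

View pics/w1.png

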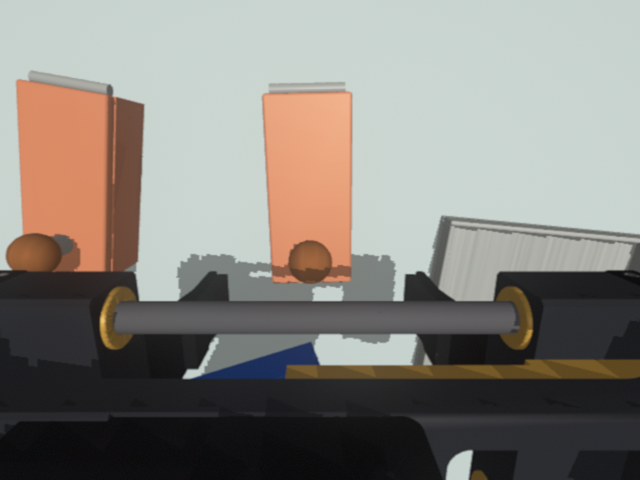

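The wrist view shows case 1's knob at (311,261), about 3 mm left of the prediction. Its hinge strip at row 88 is level, so the yaw is right. Case 2's knob is at (34,254).

move_arm(rows=[[0,-0.35,3.5,0,1],[0,-0.35,7.0,0,1],[0,-0.35,7.0,0,1],[0,-0.35,7.0,0,-0.6],[0,-0.35,7.0,0,-0.6],[0,-0.35,7.0,0,-0.6],[0,-0.35,7.0,0,-0.6],[0,-0.35,7.0,0,-0.6]], squeeze=15)

```text
time_s: 2.15
tool_pos: [0.4598, -0.1905, 0.2406]
ee_rot: [0.996, 0.092, 0.001, 0.0]
wrist_force: [-0.3, 0.2, -0.7]
width: 0.634
finger_force: 0.0
```

```bash
python3 - <<'E'
from h import *
R_=11.1;a0=.33
for ph in np.arange(0,1.9,.15): print(round(ph,2),round(10.5-R_*np.cos(a0+ph),1),round(-(R_*np.sin(a0+ph)-3.6),1))
s=sense();print(s['width'],s['finger_force'],s['wrist_force'],s['tool_pos'])
E
```

```text
0.0 -0.0 0.0
0.15 0.7 -1.5
0.3 1.5 -2.9
0.45 2.6 -4.2
0.6 3.9 -5.3
0.75 5.3 -6.2
0.9 6.8 -6.9
1.05 8.4 -7.3
1.2 10.0 -7.5
1.35 11.7 -7.4
1.5 13.3 -7.1
1.65 14.9 -6.6
1.8 16.4 -5.8
0.6343892879899476 0.0 [-0.32445882  0.16826587 -0.70804709] [ 0.4597644  -0.19049177  0.24056678]
```

move_arm(rows=[[0,0,0,0,-1],[0,0,0,0,-1],[0,0,0,0,-1],[0,0,0,0,-1],[0,0,0,0,-1],[0,0,0,0,-1],[0,0,0,0,-1]], squeeze=15)

```text
time_s: 2.85
tool_pos: [0.4595, -0.1908, 0.2398]
ee_rot: [0.996, 0.092, 0.0, 0.0]
wrist_force: [0.2, -2.8, -1.0]
width: 0.308
finger_force: 15.0
```

move_arm(rows=[[0.7,0,-1.5,0,-1],[1.5,0,-2.9,0,-1],[2.6,0,-4.2,0,-1],[3.9,0,-5.3,0,-1],[5.3,0,-6.2,0,-1],[6.8,0,-6.9,0,-1],[8.4,0,-7.3,0,-1],[10.0,0,-7.5,0,-1],[10.0,0,-7.5,0,-1]])

```text
time_s: 3.75
tool_pos: [0.5591, -0.1708, 0.3148]
ee_rot: [0.996, 0.093, 0.0, -0.001]
wrist_force: [-0.7, 0.7, 4.0]
width: 0.308
finger_force: 15.0
```

```bash
python3 - <<'E'
from h import *
f=grab_frame('side');save(f,'s1.png');s=sense();print(s['width'],s['finger_force'],s['wrist_force'])
E
```

```text
0.30719130620760765 15.013902748469263 [-0.60274885  0.83583084  2.8085415 ]
```

View pics/s1.png

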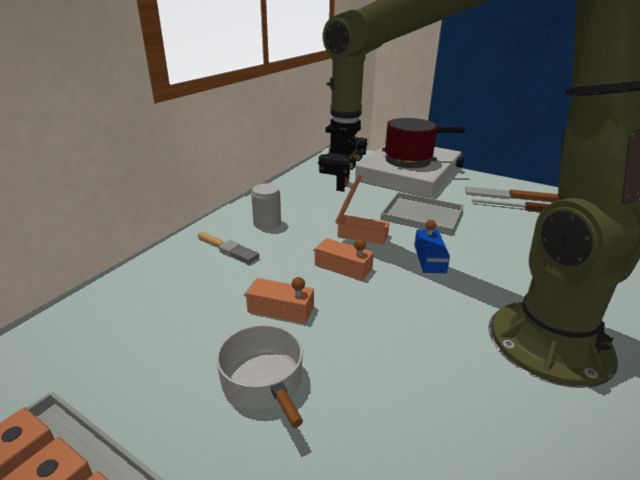

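The side view shows lid 1 at about 70° with the case still in its place and the can and brush clear.

move_arm(rows=[[1.7,0,0.1,0,-1],[3.3,0,0.4,0,-1],[4.9,0,0.9,0,-1],[6.4,0,1.7,0,-1],[6.4,0,1.7,0,-1],[6.4,0,1.7,0,1],[6.4,0,1.7,0,1],[6.4,0,1.7,0,1],[6.4,0,1.7,0,1],[6.4,0,1.7,0,1],[6.4,0,1.7,0,1],[6.4,0,1.7,0,1]])

```text
time_s: 5.0
tool_pos: [0.6206, -0.1605, 0.2977]
ee_rot: [0.996, 0.092, -0.0, 0.0]
wrist_force: [0.6, 0.1, 0.8]
width: 0.861
finger_force: 0.0
```

move_arm(rows=[[0,0,0,0,1],[0,0,0,0,1],[0,0,0,0,1],[0,0,-4,0,1],[0,0,-7,0,1],[0,0,-7,0,1]])

```text
time_s: 5.6
tool_pos: [0.6221, -0.1603, 0.3732]
ee_rot: [0.996, 0.092, 0.004, 0.002]
wrist_force: [0.7, -0.4, 0.2]
width: 1.001
finger_force: 0.0
```

```bash
python3 - <<'E'
from h import *
f=grab_frame('side');g=grab_frame('scene');s=sense();print(s['width'],s['wrist_force'],s['tool_pos'])
A=cv2.resize(f['image'][130:330,230:480],(400,320));B=cv2.resize(g['image'][150:350,190:440],(400,320))
cv2.imwrite('pics/p2.png',np.hstack([A,B])[:,:,::-1])
E
```

```text
1.0016057057890855 [-0.050754    0.26869089  0.27798264] [ 0.62087356 -0.16032757  0.36849644]
```

View pics/p2.png

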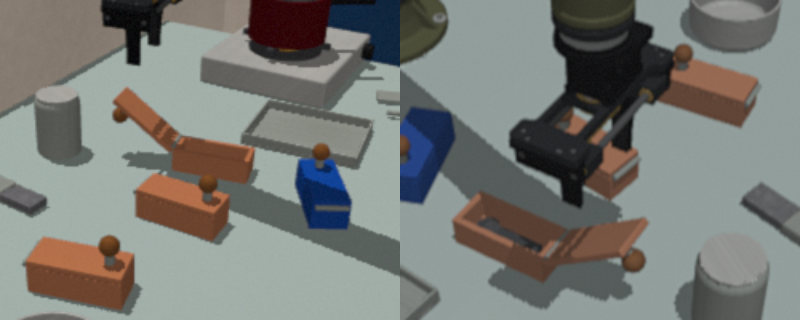

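Case 1's lid lies back on its stop, so case 1 is free and in its place. Next is case 2.

move_arm(rows=[[-15.8,-17.2,5.9,0.16,1],[-15.8,-17.2,5.9,0.16,1],[-15.8,-17.2,5.9,0.16,1],[-15.8,-17.2,5.9,0.16,1],[-15.8,-17.2,5.9,0.16,1],[-15.8,-17.2,5.9,0.16,1],[-15.8,-17.2,5.9,0.16,1],[-15.8,-17.2,5.9,0.16,1]])

```text
time_s: 6.5
tool_pos: [0.4345, -0.0208, 0.3087]
ee_rot: [1.0, 0.011, 0.0, -0.0]
wrist_force: [-0.2, -0.3, 0.2]
width: 1.001
finger_force: 0.0
```

```bash
python3 - <<'E'
from h import *
f=wk('w2.png',[.434,-.020,.076])
h=cv2.cvtColor(f['image'],cv2.COLOR_RGB2HSV)
m=((h[...,0]<14)&(h[...,1]>90)&(h[...,2]>=170)).astype(np.uint8)
for c in cv2.findContours(m,0,2)[0]:
    if cv2.contourArea(c)>2000: p=cv2.approxPolyDP(cv2.convexHull(c),4,True)[:,0];print(p.tolist(),[onz(f,*q,.05)[:2].round(3).tolist() for q in p])
E
```

```text
tcp [ 0.4348 -0.0209  0.3088] yaw 0.0226 t 6.55
knob pred px [315.9 262.3]
brown 313 274 38 1715.0 [ 0.4261 -0.0183  0.076 ]
brown 16 200 23 704.5 [0.4694 0.1639 0.076 ]
brown 506 165 90 3860.0 [ 0.4973 -0.1317  0.076 ]
brown 554 159 91 5970.5 [ 0.5014 -0.159   0.076 ]
brown 44 114 103 7386.5 [0.5195 0.1379 0.076 ]
brown 516 32 34 392.0 [ 0.5675 -0.1254  0.076 ]
[[356, 98], [352, 266], [274, 269], [270, 98]] [[0.536, -0.043], [0.423, -0.046], [0.42, 0.01], [0.535, 0.012]]
[[596, 57], [591, 246], [513, 259], [507, 73]] [[0.563, -0.19], [0.442, -0.214], [0.431, -0.161], [0.553, -0.137]]
[[0, 48], [67, 212], [0, 231]] [[0.56, 0.177], [0.458, 0.152], [0.443, 0.201]]
```

View pics/w2.png

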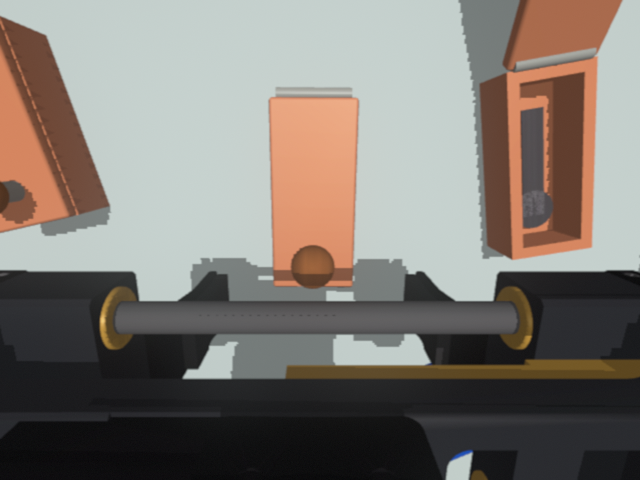

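The wrist view shows case 2 squarely aligned. Its knob is at (313,266), 2 mm off the prediction. Descend and grip.

move_arm(rows=[[-0.2,-0.25,3.5,0,0.6],[-0.2,-0.25,6.9,0,0.2],[-0.2,-0.25,6.9,0,-1],[-0.2,-0.25,6.9,0,-1],[-0.2,-0.25,6.9,0,-1],[-0.2,-0.25,6.9,0,-1],[-0.2,-0.25,6.9,0,-1],[-0.2,-0.25,6.9,0,-1],[-0.2,-0.25,6.9,0,-1],[-0.2,-0.25,6.9,0,-1],[-0.2,-0.25,6.9,0,-1],[-0.2,-0.25,6.9,0,-1]], squeeze=15)

```text
time_s: 7.75
tool_pos: [0.4322, -0.0182, 0.2402]
ee_rot: [1.0, 0.012, 0.0, 0.001]
wrist_force: [-0.6, -3.4, 5.0]
width: 0.31
finger_force: 15.0
```

move_arm(rows=[[0,0,0,0,-1],[0.7,0,-1.5,0,-1],[1.5,0,-2.9,0,-1],[2.6,0,-4.2,0,-1],[3.9,0,-5.3,0,-1],[5.3,0,-6.2,0,-1],[6.8,0,-6.9,0,-1],[8.4,0,-7.3,0,-1],[10.0,0,-7.5,0,-1]])

```text
time_s: 8.65
tool_pos: [0.5323, -0.0155, 0.315]
ee_rot: [1.0, 0.012, -0.0, 0.0]
wrist_force: [-0.6, -0.8, 1.3]
width: 0.31
finger_force: 15.0
```

move_arm(rows=[[1.7,0,0.1,0,-1],[3.3,0,0.4,0,-1],[4.9,0,0.9,0,-1],[6.4,0,1.7,0,-1],[6.4,0,1.7,0,-1],[6.4,0,1.7,0,1],[6.4,0,1.7,0,1],[6.4,0,1.7,0,1],[6.4,0,1.7,0,1],[6.4,0,1.7,0,1],[6.4,0,1.7,0,1],[6.4,0,1.7,0,1]])

```text
time_s: 9.85
tool_pos: [0.5957, -0.0138, 0.2977]
ee_rot: [1.0, 0.012, -0.0, 0.0]
wrist_force: [0.2, -0.2, 0.1]
width: 0.86
finger_force: 0.0
```

move_arm(rows=[[0,0,0,0,1],[0,0,0,0,1],[0,0,0,0,1],[0,0,-4,0,1],[0,0,-7,0,1],[0,0,-7,0,1]])

```text
time_s: 10.45
tool_pos: [0.5973, -0.0134, 0.3728]
ee_rot: [1.0, 0.012, 0.004, 0.0]
wrist_force: [0.7, 0.5, -0.6]
width: 0.995
finger_force: 0.0
```

```bash
python3 - <<'E'
from h import *
f=grab_frame('side');g=grab_frame('scene');s=sense();print(s['width'],s['wrist_force'],s['tool_pos'])
A=cv2.resize(f['image'][130:330,230:480],(400,320));B=cv2.resize(g['image'][150:350,190:440],(400,320))
cv2.imwrite('pics/p3.png',np.hstack([A,B])[:,:,::-1])
E
```

```text
0.9994207565918056 [-0.38637444  0.35877236 -0.65162865] [ 0.59596204 -0.01371412  0.3684338 ]
```

View pics/p3.png

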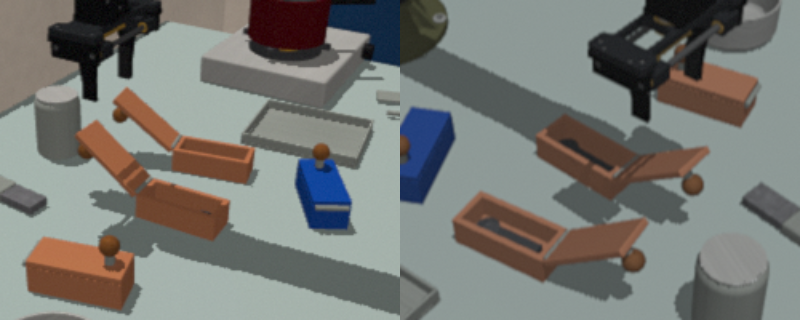

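Lid 2 also lies on its stop, so cases 1 and 2 are free and case 3 should be the stiff one. I'll swing it as well to confirm.

move_arm(rows=[[-11.6,-19.8,5.8,-0.226,1],[-11.6,-19.8,5.8,-0.226,1],[-11.6,-19.8,5.8,-0.226,1],[-11.6,-19.8,5.8,-0.226,1],[-11.6,-19.8,5.8,-0.226,1],[-11.6,-19.8,5.8,-0.226,1],[-11.6,-19.8,5.8,-0.226,1],[-11.6,-19.8,5.8,-0.226,1]])

```text
time_s: 11.35
tool_pos: [0.4757, 0.1801, 0.3092]
ee_rot: [0.992, 0.124, -0.0, 0.0]
wrist_force: [0.5, 0.2, 0.7]
width: 1.001
finger_force: 0.0
```

```bash
python3 - <<'E'
from h import *
f=wk('w3.png',[.475,.181,.076])
h=cv2.cvtColor(f['image'],cv2.COLOR_RGB2HSV)
m=((h[...,0]<14)&(h[...,1]>90)&(h[...,2]>=170)).astype(np.uint8)
for c in cv2.findContours(m,0,2)[0]:
    if cv2.contourArea(c)>2000: p=cv2.approxPolyDP(cv2.convexHull(c),4,True)[:,0];print(p.tolist(),[onz(f,*q,.05)[:2].round(3).tolist() for q in p])
m=((h[...,0]<15)&(h[...,1]>110)&(h[...,2]<140)&(h[...,2]>25))[220:300,270:360];ys,xs=np.nonzero(m);print('knob cols',np.percentile(xs,[1,50,99])+270,'rows',np.percentile(ys,[1,50,99])+220)
E
```

```text
tcp [0.4759 0.1799 0.3094] yaw 0.2472 t 11.4
knob pred px [315.2 261.8]
brown 308 270 38 1664.5 [0.4685 0.1841 0.076 ]
brown 588 252 27 1017.0 [0.5239 0.0147 0.076 ]
brown 533 246 34 1630.0 [0.5188 0.0503 0.076 ]
brown 600 180 56 861.5 [0.567  0.0279 0.076 ]
[[350, 96], [347, 262], [269, 264], [264, 97]] [[0.58, 0.185], [0.472, 0.157], [0.457, 0.211], [0.566, 0.238]]
knob cols [271. 306. 345.] rows [245. 269. 284.]
```

Yaw is confirmed (edges give 0.25), and the knob is about 5 mm to the tool's left.

move_arm(rows=[[-0.1,-0.5,3.5,0,0.6],[-0.1,-0.5,6.9,0,0.2],[-0.1,-0.5,6.9,0,-1],[-0.1,-0.5,6.9,0,-1],[-0.1,-0.5,6.9,0,-1],[-0.1,-0.5,6.9,0,-1],[-0.1,-0.5,6.9,0,-1],[-0.1,-0.5,6.9,0,-1],[-0.1,-0.5,6.9,0,-1],[-0.1,-0.5,6.9,0,-1],[-0.1,-0.5,6.9,0,-1],[-0.1,-0.5,6.9,0,-1]], squeeze=20)

```text
time_s: 12.6
tool_pos: [0.4734, 0.1856, 0.2412]
ee_rot: [0.992, 0.124, 0.0, 0.001]
wrist_force: [-0.1, -3.0, 5.4]
width: 0.305
finger_force: 20.0
```

move_arm(rows=[[0,0,0,0,-1],[0.7,0,-1.5,0,-1],[1.5,0,-2.9,0,-1],[2.6,0,-4.2,0,-1],[3.9,0,-5.3,0,-1],[5.3,0,-6.2,0,-1],[6.8,0,-6.9,0,-1],[8.4,0,-7.3,0,-1],[10.0,0,-7.5,0,-1]])

```text
time_s: 13.5
tool_pos: [0.5699, 0.2106, 0.316]
ee_rot: [0.992, 0.125, -0.001, 0.001]
wrist_force: [-2.3, -2.4, 2.8]
width: 0.305
finger_force: 20.0
```

move_arm(rows=[[1.7,0,0.1,0,-1],[3.3,0,0.4,0,-1],[4.9,0,0.9,0,-1],[6.4,0,1.7,0,-1],[6.4,0,1.7,0,-1],[6.4,0,1.7,0,1],[6.4,0,1.7,0,1],[6.4,0,1.7,0,1],[6.4,0,1.7,0,1],[6.4,0,1.7,0,1],[6.4,0,1.7,0,1],[6.4,0,1.7,0,1]])

```text
time_s: 14.7
tool_pos: [0.6318, 0.2265, 0.2987]
ee_rot: [0.992, 0.125, -0.0, 0.0]
wrist_force: [0.3, 0.5, 0.1]
width: 0.86
finger_force: 0.0
```

move_arm(rows=[[0,0,0,0,1],[0,0,0,0,1],[0,0,0,0,1],[0,0,-4,0,1],[0,0,-7,0,1],[0,0,-7,0,1]])

```text
time_s: 15.3
tool_pos: [0.6328, 0.2275, 0.3742]
ee_rot: [0.992, 0.125, 0.004, -0.001]
wrist_force: [-0.2, 0.4, 0.9]
width: 0.999
finger_force: 0.0
```

```bash
python3 - <<'E'
from h import *
f=grab_frame('side');g=grab_frame('scene');s=sense();print(s['width'],s['wrist_force'],s['tool_pos'])
A=cv2.resize(f['image'][180:340,200:400],(400,320));B=cv2.resize(g['image'][100:260,290:490],(400,320))
cv2.imwrite('pics/p4.png',np.hstack([A,B])[:,:,::-1])
import pickle;pickle.dump((f,g),open('f4.pkl','wb'))
E
```

```text
1.0015057334860649 [-0.40343672 -0.69488011 -0.49317849] [0.63192862 0.22666589 0.36951307]
```

View pics/p4.png

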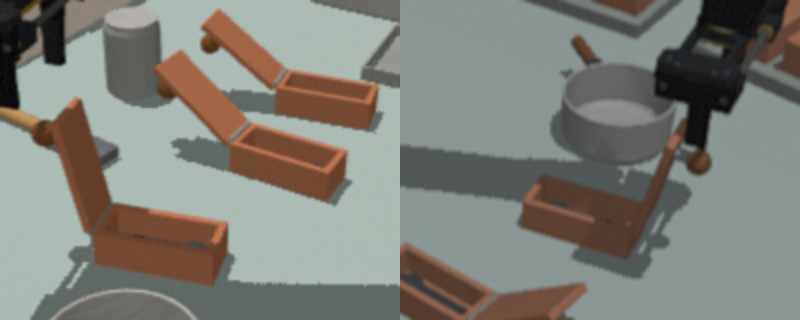

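The lid on case 3 stays at about 1.8 rad, so it is the stiff one. Check its base position from box corners, which in the side crop are at (228,222), (93,235) and (120,205).

```bash
python3 - <<'E'
from h import *
import pickle
f,g=pickle.load(open('f4.pkl','rb'))
c=np.array([.512,.1955]);u=np.array([.969,.247]);v=np.array([-.247,.969])
for n,F,px,a,b in [('near+y side',f,(200+114,180+111),-65,29) if 0 else ('near +y',f,(200+214/2,180+248/2-14),-65,29),('near -y',f,(200+228/2,180+222/2),-65,-29),('hinge +y',f,(200+94/2,180+234/2),65,29),('scene near +y',g,(290+541/2,100+178/2),-65,29),('scene near -y',g,(290+522/2,100+207/2),-65,-29)]:
    e=c+u*a/1e3+v*b/1e3; p=onz(F,*px,.04)[:2]; print(n,p.round(3),'exp',e.round(3),'exp px',proj(F,[*e,.04]).round(0),px)
E
```

```text
near +y [0.469 0.155] exp [0.442 0.208] exp px [305. 308.] (307.0, 290.0)
near -y [0.454 0.15 ] exp [0.456 0.151] exp px [313. 291.] (314.0, 291.0)
hinge +y [0.562 0.239] exp [0.568 0.24 ] exp px [245. 296.] (247.0, 297.0)
scene near +y [0.799 0.499] exp [0.442 0.208] exp px [362. 185.] (560.5, 189.0)
scene near -y [0.806 0.434] exp [0.456 0.151] exp px [352. 199.] (551.0, 203.5)
```

move_arm(rows=[[0,0,-3,0,1],[-5,0,-3,0,1],[-10,0,-3,0,1],[-11.9,0,-3,0,1],[-11.9,0,0,0,1],[-11.9,0,3,0,1],[-11.9,0,3,0,1]])

```text
time_s: 16.1
tool_pos: [0.5146, 0.1956, 0.3337]
ee_rot: [0.992, 0.124, -0.005, 0.001]
wrist_force: [-0.4, -0.2, -1.0]
width: 1.004
finger_force: 0.0
```

Two corners match to a few mm; the others were crop-arithmetic slips. Descend and grip the box.

move_arm(rows=[[0,0,4,0,1],[0,0,8,0,1],[0,0,11.5,0,1],[0,0,14,0,1],[0,0,14.8,0,1],[0,0,14.8,0,1],[0,0,14.8,0,-1],[0,0,14.8,0,-1],[0,0,14.8,0,-1],[0,0,14.8,0,-1],[0,0,14.8,0,-1],[0,0,14.8,0,-1]], squeeze=45)

```text
time_s: 17.3
tool_pos: [0.5173, 0.1961, 0.1915]
ee_rot: [0.992, 0.124, 0.001, 0.001]
wrist_force: [0.2, -3.0, 7.3]
width: 0.658
finger_force: 44.9
```

move_arm(rows=[[0,0,0,0,-1],[0,0,0,0,-1]])

```text
time_s: 17.5
tool_pos: [0.5173, 0.1961, 0.1915]
ee_rot: [0.992, 0.124, 0.001, 0.001]
wrist_force: [-0.2, -4.4, 6.3]
width: 0.66
finger_force: 44.9
```

move_arm(rows=[[0,0,-1,0,-1],[0,0,-3,0,-1],[0,0,-6,0,-1],[0,0,-9,0,-1],[0,0,-12,0,-1],[0,0,-15,0,-1],[0,0,-17,0,-1],[0,0,-17,0,-1],[0,0,-17,0,-1]])

```text
time_s: 18.4
tool_pos: [0.5157, 0.1971, 0.3592]
ee_rot: [0.992, 0.125, -0.001, 0.0]
wrist_force: [0.6, -0.7, -9.7]
width: 0.662
finger_force: 44.9
```

```bash
python3 - <<'E'
from h import *
import pickle
f,g=pickle.load(open('f4.pkl','rb'));s=sense()
T=R.from_quat(s['ee_rot']).as_matrix();yaw=np.arctan2(T[1,0],T[0,0]);print(yaw,s['tool_pos'],s['wrist_force'],s['moment'],s['width'])
tc=np.array([.4065,-.392]);ty=.1
tgt=tc+.006*np.array([np.cos(ty),np.sin(ty)])
print('d tool cm',(T.T@np.append(tgt-s['tool_pos'][:2],0))*100,'turn',yaw-ty)
E
```

```text
0.25024916727698776 [0.51569173 0.19711939 0.35917391] [ 0.62111888 -0.70805366 -9.68509208] [-0.04368846  0.11563574 -0.01495989] 0.662121081291554
d tool cm [-2.45749937e+01  5.44626157e+01  5.33013150e-02] turn 0.15024916727698776
```

move_arm(rows=[[-0.6,1.3,0,0,-1],[-1.7,3.7,0,0,-1],[-2.9,6.4,0,0,-1],[-4.1,9.1,0,0,-1],[-5.3,11.8,0,0,-1],[-6.5,14.5,0,0,-1],[-7.8,17.2,0,0,-1],[-9.0,19.9,0,0,-1],[-10.2,22.6,0,0,-1],[-11.4,25.3,0,0,-1],[-12.6,28.0,0,0,-1],[-13.5,29.9,0,0,-1]])

```text
time_s: 19.6
tool_pos: [0.4581, -0.1279, 0.3579]
ee_rot: [0.992, 0.124, -0.002, -0.001]
wrist_force: [0.4, 0.1, -8.1]
width: 0.664
finger_force: 44.9
```

move_arm(rows=[[-1.0,2.4,0,0.02,-1],[-2.2,5.1,0,0.04,-1],[-3.4,7.8,0,0.06,-1],[-4.6,10.5,0,0.08,-1],[-5.8,13.2,0,0.1,-1],[-7.0,15.9,0,0.12,-1],[-8.2,18.6,0,0.13,-1],[-9.4,21.1,0,0.14,-1],[-10.3,23.1,0,0.15,-1],[-10.9,24.2,0,0.15,-1],[-11.1,24.6,0,0.15,-1],[-11.1,24.6,0,0.15,-1]])

```text
time_s: 20.8
tool_pos: [0.4131, -0.3916, 0.3603]
ee_rot: [0.999, 0.05, -0.0, -0.001]
wrist_force: [0.8, -0.5, -7.7]
width: 0.665
finger_force: 44.9
```

```bash
python3 - <<'E'
from h import *
s=sense();T=R.from_quat(s['ee_rot']).as_matrix();print(s['time_s'],s['tool_pos'],np.arctan2(T[1,0],T[0,0]),s['wrist_force'],s['width'])
f=grab_frame('side');g=grab_frame('scene')
A=cv2.resize(f['image'][80:280,300:550],(400,320));B=cv2.resize(g['image'][200:400,50:300],(400,320))
cv2.imwrite('pics/p5.png',np.hstack([A,B])[:,:,::-1])
E
```

```text
20.8 [ 0.41306499 -0.39156098  0.36028797] 0.09993669954945752 [ 0.76084027 -0.52777943 -7.6963794 ] 0.6645641327753257
```

View pics/p5.png

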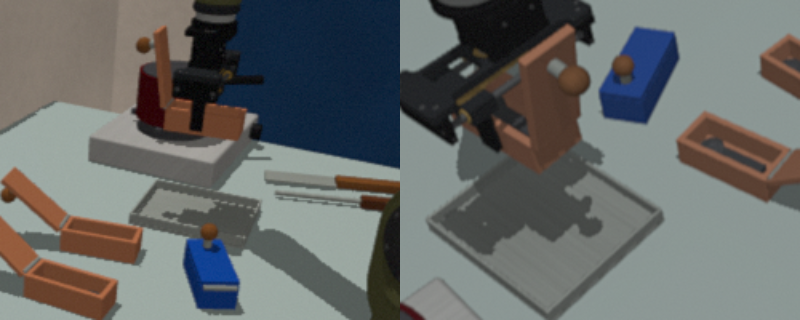

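The case hangs level over the tray with its lid still upright. Lower it gently.

move_arm(rows=[[0,0,2,0,-1],[0,0,5,0,-1],[0,0,8,0,-1],[0,0,11,0,-1],[0,0,13,0,-1],[0,0,14.5,0,-1],[0,0,15.2,0,-1],[0,0,15.6,0,-1],[0,0,15.9,0,-1],[0,0,16.1,0,-1],[0,0,16.3,0,-1],[0,0,16.3,0,-1]])

```text
time_s: 22.1
tool_pos: [0.4129, -0.3919, 0.198]
ee_rot: [0.999, 0.05, 0.0, 0.0]
wrist_force: [0.2, -0.0, -8.0]
width: 0.668
finger_force: 44.9
```

move_arm(rows=[[0,0,0.1,0,-1],[0,0,0.2,0,-1],[0,0,0.3,0,-1],[0,0,0.3,0,-1]])

```text
time_s: 22.5
tool_pos: [0.4131, -0.3919, 0.1956]
ee_rot: [0.999, 0.05, 0.0, 0.0]
wrist_force: [-2.6, 2.0, -0.5]
width: 0.664
finger_force: 44.9
```

It rests on the tray floor. Release and withdraw straight up.

move_arm(rows=[[0,0,0.05,0,-1],[0,0,0.05,0,0.9],[0,0,0.05,0,0.9],[0,0,0.05,0,0.9],[0,0,0.05,0,0.9],[0,0,0.05,0,0.9],[0,0,-3,0,0.9],[0,0,-7,0,0.9],[0,0,-11,0,0.9],[0,0,-15,0,0.9],[0,0,-18,0,0.9],[0,0,-18,0,0.9]])

```text
time_s: 23.7
tool_pos: [0.4141, -0.3926, 0.3803]
ee_rot: [0.999, 0.05, 0.003, 0.004]
wrist_force: [1.0, -0.1, 0.2]
width: 0.949
finger_force: 0.0
```

```bash
python3 - <<'E'
from h import *
s=sense();print(s['time_s'],s['tool_pos'],s['wrist_force'],s['width'])
f=grab_frame('side')
h=cv2.cvtColor(f['image'],cv2.COLOR_RGB2HSV)
m=((h[...,0]<14)&(h[...,1]>110)&(h[...,2]>=90)).astype(np.uint8)
for c in cv2.findContours(m,0,2)[0]:
    x,y,w,hh=cv2.boundingRect(c)
    if cv2.contourArea(c)>200 and x>300: print(cv2.approxPolyDP(cv2.convexHull(c),2,True)[:,0].tolist())
# expected case corners if it lies at tray centre
c=np.array([.4065,-.392]);u=np.array([.995,.1]);v=np.array([-.1,.995])
for a,b,z in [(-65,29,.004),(65,29,.004),(-65,-29,.044),(-65,29,.044),(65,29,.044)]: print(a,b,z,proj(f,[*(c+u*a/1e3+v*b/1e3),z]).round(1))
E
```

```text
23.7 [ 0.41405744 -0.3926451   0.38031945] [ 0.9506098 -0.0998295  0.1840538] 0.9493395287429567
[[383, 243], [339, 236], [301, 201], [301, 193], [309, 185], [388, 222]]
[[394, 153], [397, 153], [444, 202], [439, 220], [426, 223], [397, 212], [390, 160]]
-65 29 0.004 [438.7 220.5]
65 29 0.004 [395.6 211.7]
-65 -29 0.044 [444.6 200.4]
-65 29 0.044 [440.8 208.2]
65 29 0.044 [397.  199.7]
```

The measured corners (439,220), (397,212) and (444,202) match a flat case at the tray centre within 2 px, and the arm is clear.

```bash
python3 -c "
from rig import job_done; print(job_done())"
```

```text
the job is handed in; nothing more can be done
None
```

The stiff case was the one nearest the pan: it is set down flat in the steel tray with its lid open, the other two cases stand open in their places, the pan, brush and can were left alone, and the job is handed in (no verdict came back).

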